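# Swap the control units in the programming cradle

## Robot

A 6-joint arm with a two-finger parallel gripper is mounted at the origin on the work surface. World frame = base frame: x ahead of the robot, y to its left, z up, the work surface at z = 0. Lengths are in m, angles in degrees, forces in N, time in s.
With the tool pointing down it reaches from about 0.35 to 0.875 m from the base axis. Payload 4.2 kg.
Tool frame: the origin (TCP) lies midway between the tips of the shut fingers; the grasp point (between the pads) lies 19 mm behind it; z points along the fingers, y is the line along which they close (so a half turn about z gives the same grasp; the last joint's range is limited). The gripper opens to 87 mm and grips with 3 to 60 N. Pads are 19 mm wide; open, the fingers measure 117 mm over their backs; the gripper's body (75 mm by 190 mm) begins 51 mm behind the grasp point.
Start: joints at [90.275, 22.042, 0.453, 0, -68.411, -14.817], TCP at [0.157, 0.605, 0.223] pointing down, gripper open.
Joint ranges: [-179.83, 179.83], [-69.29, 118.12], [-61.27, 80.66], [-181.25, 117.63], [-171.15, -9.14], [-177.46, 177.46]. Speed limits (degrees/s): [159.86, 159.86, 180, 180, 180, 180].

## Interface

Orientations are given as a 3x3 rotation matrix whose columns are the frame's x, y, z axes.
In Python, from bench import env gives the robot as it stands.
- The arm moves only by the tool send_rows, never from a script. Its argument "steps" is a list of rows, each an object with "travel": the shift along the tool's x, y, z in mm, a list of three; "twist": the turn, a rotation vector about the tool's x, y, z in rad, a list of three; "gripper": the opening, from 0 (shut) to 1 (fully open). A call has 1 to 20 rows; each row shifts and turns the commanded pose from where the row before left it, along the tool's axes as they then stand; what a row does not reach is not made up. A row lasts 1/10 s, in which the tool goes at most 50 mm and 8.59 degrees, less where a joint would pass 70% of its speed; a pose out of reach is approached as far as the arm can. A call is refused whole if a number of a shift passes 50 or a number of a turn 0.15, either way. A call with a gripper value outside its range is refused whole. The fingers move at their own pace and stop on an object; the grip force is fixed at half the most. Time passes only in rows, so rows that do not move let the fingers close. It gives the time, the measured TCP pose, the force, the opening and the grip force at its end, in the units of the state.
- env.read_state(): the state, without advancing time (a new reading comes with each control period).
- env.camera(name): name is "side" or "top" or "wrist"; returns a dict with "frame" (384x512x3 uint8, red, green, blue), "depth" (384x512 float32, m along the optical axis (not along the pixel's ray), 0 where there is no reading), "K" (3x3 intrinsics, pixels), "extrinsics" (4x4, takes a point from world to camera coordinates). Camera axes: x right, y down, z forward; pixel columns grow to the right and rows downward; lengths in m; the calibration is good to about 2 mm. A picture is of the moment at which its call begins.
- env.job_done(): hands the job in; it is judged then, once.
Trained networks look in the newest picture that a camera, given by its name, has taken for a name from the list of things; names that differ only in an ending like _2 or _b are one class to them, and where a whole thing is asked for, a point or a joint stands for the part that bears it (a point fixed in the world has none). Each returns a list of dicts, best first, with "p" (0 to 1); they miss things now and then, are a little off and sometimes report something else, mostly with a low value. They report only what shows in the picture. A call takes as long as a camera call. They do not tell look-alikes from the thing itself.
- env.masks_of(camera, label): "pixels" (384x512 bool, what is visible of it) and "xy" ([column, row] in pixels, amid what is visible of it).
- env.landmark_of(camera, label): "xy" ([column, row] in pixels: a listed point, or the origin of a listed thing).
The state is a dict: "time_s": time; "qpos": joint angles; "qd": joint speeds; "joint_torque": joint torques, N m; "eef_pos": TCP position; "eef_rot": TCP orientation; "contact_force": force on the tool from outside, world axes, zero at the start; "wrist_torque": the same for the moment, N m; "finger_gap": finger opening in m; "grip_force": force on a finger pad.
Only numpy, scipy, OpenCV 4.12 (cv2) and the standard library are available. Lean on these libraries where they do the work, as an engineer would, in place of code of your own. Each camera call takes 0.05 s, during which the arm holds its last target. There are 200 camera calls.

## Task

The dark control unit in the programming cradle has been read out, so swap it with the silver replacement from the blue tray: the silver unit goes into the cradle between the posts with its connector towards the contact head, and the dark one goes flat into the tray; the empty green mat is there to park a unit on meanwhile. When you finish, the dark unit must be closed with its own dark cover laid squarely on its rim, and the silver unit must stand open in the cradle with its silver cover lying fins up, roughly in the middle of the green mat. Do not drop the units, and leave the multimeter, the mouse and the screw dish where they are.

Things in the scene. Friction and masses are not known exactly. Their poses are not given: they have to be found in the camera images.
- dark_unit: Black die-cast control unit, open. Tub 90 (x) x 50 (y) x 26 mm high, flat sides, ears 4 high at its ends; rim 10 wide round a recess with a green board. Black connector on the +x end, to 59 from the origin. Origin: centre of the tub's underside, z up. 0.22 kg; grip across the 50 at mid-length. Starts in the cradle, connector to the contact head.
- silver_unit: Silver die-cast control unit. Tub 90 (x) x 50 (y) x 26 mm high, flat sides, ears 4 high at its ends; rim 10 wide round a recess with a green board. Black connector on the +x end, to 59 from the origin. Origin: centre of the tub's underside, z up. 0.22 kg; grip across the 50 at mid-length. Starts in the tray under its cover, connector roughly away from the robot.
- dark_cover: Black finned cover of the dark unit, starts on the bench. Plate 86 (x) x 48 (y) x 5 mm; centred on it four fins along x, 60 long, 28 wide over all, top 19 above the underside: grip across these. Same either way round. Origin: centre of the underside, z up. 0.09 kg. Its place is centred on that unit's rim, long sides parallel, underside 26 above the unit's underside; it just rests there.
- silver_cover: Silver finned cover. Plate 86 (x) x 48 (y) x 5 mm; centred on it four fins along x, 60 long, 28 wide over all, top 19 above the underside: grip across these. Same either way round. Origin: centre of the underside, z up. 0.09 kg. Starts loose on the silver unit's rim, its underside 26 above the unit's underside, held by friction only.
- cradle: Fixed programming cradle: brown plate 180 (x) x 110 (y) x 8 mm, origin under its centre. Grey contact head, 35 high, at its +x end (x 50 to 86). A unit lies on the plate with its origin at x = -20, y = 0, connector to +x, with 6 of play between an end stop and 4 posts (8 thick, 10 above the plate, 34 fore and aft and 35 either side of that point).
- tray: Fixed shallow blue plastic tray, open top: 176 (x) x 150 (y) x 16 mm high outside, walls and floor 3. Origin: centre of its underside.
- mat: Fixed flat dark green bench mat, 150 (x) x 130 (y) x 3 mm, empty at the start. Origin: centre of its underside.
- meter: Bystander: black multimeter with orange sides and buttons, 170 x 86 x 36 mm, lying loose. Origin: centre of its underside.
- mouse: Bystander: grey computer mouse, 100 x 58 x 32 mm, loose. Origin: centre of its underside.
- dish: Bystander: round steel dish with small screws, 84 mm across, 18 high, loose. Origin: centre of its underside.
There are look-alikes about, which are no part of the job. Leave any orange or yellow look-alike of the mat alone.

How it is judged (in metres and radians):
At the end, for the whole second after the job is handed in: Silver unit in the cradle within 10 mm and 0.2 rad of its place, connector to the head; dark unit flat on the tray floor, its dark cover on it within 8 mm and 0.15 rad; silver cover fins up on the mat, within 50 mm of its centre; all released and at rest (x of silver_unit in the frame of cradle between -0.03 and -0.01 m and y of silver_unit in the frame of cradle between -0.01 and 0.01 m and z of silver_unit in the frame of cradle between 0.004 and 0.012 m and x of cradle in the frame of silver_unit above 0.005 m and angle between the x axis of silver_unit and the x axis of cradle, either way round below 0.2 rad and angle between each of silver_unit, dark_unit, dark_cover's own z axis and vertical below 0.06 rad and x of dark_unit in the frame of tray between -0.06 and 0.06 m and y of dark_unit in the frame of tray between -0.055 and 0.055 m and z of dark_unit in the frame of tray between -0.001 and 0.007 m and horizontal distance between dark_cover and dark_unit below 0.008 m and angle between the x axis of dark_cover and the x axis of dark_unit, either way round below 0.15 rad and z of dark_cover in the frame of dark_unit between 0.023 and 0.029 m and horizontal distance between silver_cover and mat below 0.05 m and angle between silver_cover's own z axis and vertical below 0.08 rad and z of silver_cover in the frame of mat between 0 and 0.006 m and linear speed of each of dark_unit, silver_unit, dark_cover, silver_cover below 0.02 m/s and angular speed of each of dark_unit, silver_unit, dark_cover, silver_cover below 0.15 rad/s); the robot touches nothing.
It fails at once if the meter was moved (distance of meter from where it was at the start of the episode above 0.03 m).
It fails at once if the mouse was moved (distance of mouse from where it was at the start of the episode above 0.03 m).
It fails at once if the dish was moved (distance of dish from where it was at the start of the episode above 0.03 m).
It fails at once if the dark unit was dropped (falling free, faster than 0.7 m/s, about 25 mm of fall) (linear speed of dark_unit above 0.7 m/s and contact force between dark_unit and the fingers below 0.1 N).
It fails at once if the silver unit was dropped (falling free, faster than 0.7 m/s, about 25 mm of fall) (linear speed of silver_unit above 0.7 m/s and contact force between silver_unit and the fingers below 0.1 N).
It also fails if it takes over 128 s, if anything falls off the work surface, if the arm or the gripper's body presses on something with over 40 N, if the wrist force passes 120 N, or if a joint passes its speed limit or range.

## Working session

There is one attempt and no reset: what is moved stays moved. The work goes in short steps, Python scripts to look and compute and a tool call to move; the robot and the scene stay as the last step left them, time stands still between calls to the robot, and variables do not carry over. Pictures are saved under pics/ and viewed, at most 14 in all, crops included, and the job is handed in when it is done.

Besides the shell and the picture viewer there is one more tool, called after "Request:" as name([rows], argument=value, ...), one row to a line, values as JSON. send_rows: Moves the arm, as the interface text tells. Its arguments: {"type":"object","properties":{"steps":{"type":"array"}},"required":["steps"]}

```bash
mkdir -p pics; ls; python3 - <<'E'
from bench import env
import cv2,numpy as np
s=env.read_state();print(s['time_s'],s['eef_pos'],np.round(s['eef_rot'],3).tolist(),s['finger_gap'])
for n in('top','side'):
    c=env.camera(n);cv2.imwrite(f'pics/{n}0.png',c['frame'][:,:,::-1])
    print(n,c['K'].tolist(),np.round(c['extrinsics'],3).tolist())
    for l in('dark_unit','silver_unit','dark_cover','silver_cover','cradle','tray','mat','meter','mouse','dish'):
        print(l,[(np.round(m['xy']).tolist(),round(m['p'],2),int(m['pixels'].sum())) for m in env.masks_of(n,l)][:3])
E
```

```text
pics
0.0 [0.15672618 0.60438874 0.2214533 ] [[0.968, -0.251, -0.001], [-0.251, -0.968, -0.002], [0.0, 0.002, -1.0]] 0.08691921073312628
top [[400.2262970737446, 0.0, 249.41119938514672], [0.0, 400.2262970737446, 191.2999863191722], [0.0, 0.0, 1.0]] [[0.003, -1.0, 0.011, -0.083], [-0.998, -0.004, -0.062, 0.417], [0.062, -0.011, -0.998, 1.436], [0.0, 0.0, 0.0, 1.0]]
dark_unit [([298.0, 140.0], 0.63, 461)]
silver_unit []
dark_cover [([246.0, 190.0], 0.86, 334)]
silver_cover [([162.0, 139.0], 0.59, 359)]
cradle [([285.0, 133.0], 0.61, 1014)]
tray [([155.0, 137.0], 0.71, 1628), ([324.0, 202.0], 0.61, 1199)]
mat [([229.0, 140.0], 0.82, 1412), ([149.0, 252.0], 0.8, 1500), ([374.0, 154.0], 0.78, 1435)]
meter [([328.0, 200.0], 0.67, 1135)]
mouse [([119.0, 193.0], 0.95, 422)]
dish [([153.0, 191.0], 0.77, 397)]
side [[493.7923276659049, 0.0, 255.6311068197888], [0.0, 493.7923276659049, 184.9826815232297], [0.0, 0.0, 1.0]] [[-0.995, -0.102, 0.005, 0.421], [-0.079, 0.741, -0.667, 0.114], [0.064, -0.664, -0.745, 1.696], [0.0, 0.0, 0.0, 1.0]]
dark_unit [([214.0, 150.0], 0.54, 392)]
silver_unit [([194.0, 262.0], 0.5, 231)]
dark_cover [([257.0, 197.0], 0.85, 262)]
silver_cover [([191.0, 256.0], 0.69, 345)]
cradle [([206.0, 158.0], 0.67, 656)]
tray [([185.0, 262.0], 0.71, 1905)]
mat [([318.0, 286.0], 0.94, 1797), ([203.0, 199.0], 0.93, 1217), ([237.0, 106.0], 0.6, 742)]
meter [([274.0, 138.0], 0.71, 863)]
mouse [([245.0, 308.0], 0.64, 632)]
dish [([245.0, 272.0], 0.83, 511)]
```

```bash
python3 - <<'E'
import cv2
t=cv2.imread('pics/top0.png');cv2.imwrite('pics/top0c.png',cv2.resize(t[80:290,70:430],(0,0),fx=2.2,fy=2.2,interpolation=cv2.INTER_CUBIC))
E
```

```text
(no output)
```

View pics/top0c.png

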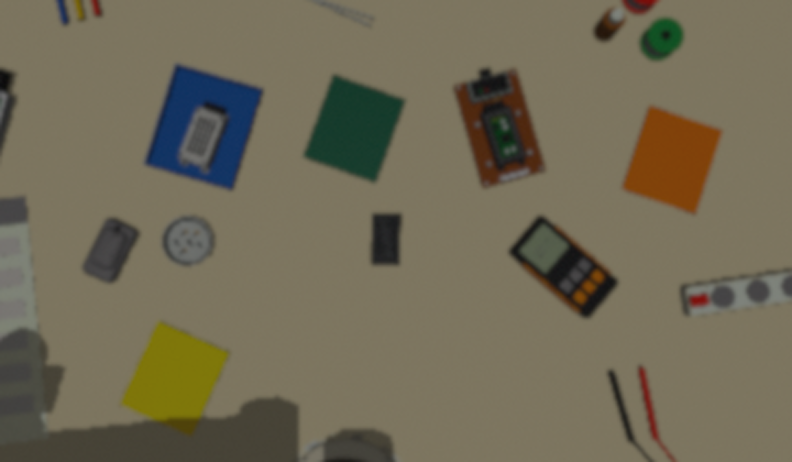

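View pics/side0.png

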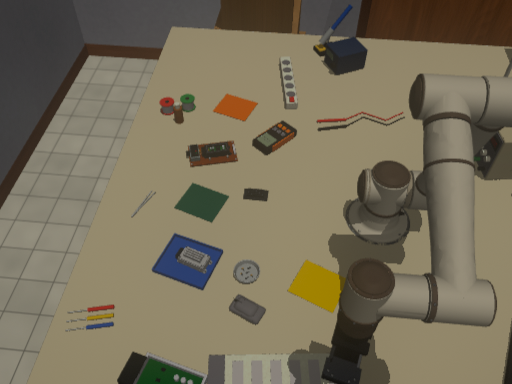

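The top view shows, left to right: the tray with the silver unit in it, the green mat, and the cradle with the dark unit. The dark cover lies below them at about (386,240) in the crop, with the meter to its right and the dish and mouse to its left. Next I'll measure rough poses.

```bash
cat > h.py <<'E'
from bench import env
import cv2,numpy as np
def world(c,mask=None):
    d=c['depth'];ok=d>0
    if mask is not None: ok&=mask
    v,u=np.nonzero(ok);z=d[v,u];K=c['K']
    p=np.c_[(u-K[0,2])/K[0,0]*z,(v-K[1,2])/K[1,1]*z,z]
    E=c['extrinsics'];return (p-E[:3,3])@E[:3,:3],u,v
def rect(xy):
    (cx,cy),(w,h),a=cv2.minAreaRect((xy*1000).astype(np.float32))
    if w<h:w,h,a=h,w,a+90
    return np.round([cx,cy],1).tolist(),np.round([w,h],1).tolist(),round((a+90)%180-90,1)
def tool():
    s=env.read_state();R=np.array(s['eef_rot'])
    return np.array(s['eef_pos'])*1000,R,s
E
python3 - <<'E'
from h import *
c=env.camera('top')
for l in('dark_unit','dark_cover','silver_cover','cradle','tray','mat','meter','mouse','dish'):
    for m in env.masks_of('top',l)[:3]:
        p,u,v=world(c,m['pixels']);z=p[:,2]
        print(l,round(m['p'],2),rect(p[:,:2]),'z',np.round(np.percentile(z,[5,50,95])*1000,1))
print(env.read_state()['qpos'])
E
```

```text
dark_unit 0.64 ([605.1, -258.1], [117.5, 57.5], 19.6) z [ 9.2 30.8 38.2]
dark_cover 0.66 ([427.8, -65.8], [84.5, 44.0], 0.2) z [ 0.4  6.6 22.1]
silver_cover 0.88 ([593.5, 240.0], [86.6, 58.7], -19.3) z [28.7 35.6 50. ]
cradle 0.71 ([620.4, -253.5], [197.7, 115.4], 15.9) z [ 2.2  9.8 35.9]
tray 0.74 ([617.4, 240.6], [184.1, 163.3], -16.3) z [-2.7  3.5 16.5]
tray 0.43 ([406.2, 391.8], [102.6, 66.8], -24.7) z [12.5 24.1 34. ]
mat 0.96 ([563.1, -545.8], [149.5, 133.2], -19.1) z [-1.3  3.8  9. ]
mat 0.89 ([613.7, -13.2], [151.8, 133.1], -19.0) z [-2.   3.1  8.2]
mat 0.83 ([199.0, 279.3], [150.7, 129.2], -23.7) z [-3.1  2.1  7.2]
meter 0.95 ([384.6, -361.6], [176.9, 98.1], 47.8) z [15.8 34.2 39.9]
mouse 0.91 ([405.0, 385.5], [101.0, 55.1], -25.2) z [14.4 24.8 34.1]
dish 0.78 ([424.2, 261.4], [81.0, 73.2], -51.8) z [-0.7  5.2 18.7]
[ 9.02759023e+01  2.20432160e+01  4.54079077e-01  5.08730760e-05
 -6.84099959e+01 -1.48173900e+01]
```

Request:
send_rows([
  {"travel": [20,10,0],"twist": [0,0,0],"gripper": 1},
  {"travel": [35,17,0],"twist": [0,0,0],"gripper": 1},
  {"travel": [40,19,0],"twist": [0,0,0],"gripper": 1},
  {"travel": [40,19,0],"twist": [0,0,0],"gripper": 1},
  {"travel": [40,19,0],"twist": [0,0,0],"gripper": 1},
  {"travel": [40,19,0],"twist": [0,0,0],"gripper": 1},
  {"travel": [40,19,0],"twist": [0,0,0],"gripper": 1},
  {"travel": [40,19,0],"twist": [0,0,0],"gripper": 1},
  {"travel": [40,19,0],"twist": [0,0,0],"gripper": 1},
  {"travel": [40,19,0],"twist": [0,0,0],"gripper": 1},
  {"travel": [40,19,0],"twist": [0,0,0],"gripper": 1},
  {"travel": [38,18,0],"twist": [0,0,0],"gripper": 1},
  {"travel": [30,14,0],"twist": [0,0,0],"gripper": 1},
  {"travel": [20,9,0],"twist": [0,0,0.04],"gripper": 1},
  {"travel": [10,5,0],"twist": [0,0,0.04],"gripper": 1},
  {"travel": [0,0,0],"twist": [0,0,0],"gripper": 1},
])

```text
time_s: 3.2
eef_pos: [0.5924, 0.2381, 0.2223]
eef_rot: [[0.944, -0.33, -0.001], [-0.33, -0.944, -0.0], [-0.0, 0.001, -1.0]]
contact_force: [-1.1, 0.4, -0.7]
finger_gap: 0.0866
grip_force: 0.0
```

```bash
cat >> h.py <<'E'
def go(x,y,z=None,yaw=None):
    """tool-frame travel for TCP to x,y,z mm, then twist about tool z for tool-x yaw (deg)"""
    p,R,s=tool();t=np.array([x,y,p[2] if z is None else z])
    yw=np.degrees(np.arctan2(R[1,0],R[0,0]))
    print('tcp',np.round(p,1),'yaw',round(yw,2),'travel',np.round(R.T@(t-p),1),end=' ')
    if yaw is not None:
        d=(yaw-yw+180)%360-180;print('twistz',np.round(-np.radians(d),3),end='')
    print(' tool z',np.round(R[:,2],4))
E
python3 - <<'E'
from h import *
c=env.camera('wrist');cv2.imwrite('pics/w1.png',c['frame'][:,:,::-1])
print(env.read_state()['time_s'],env.read_state()['qpos'],np.round(c['extrinsics'],3).tolist(),c['K'][0])
for l in('silver_unit','silver_cover','tray','mat'):
    for m in env.masks_of('wrist',l)[:2]:
        p,u,v=world(c,m['pixels']);z=p[:,2]
        print(l,round(m['p'],2),rect(p[:,:2]),'z',np.round(np.percentile(z,[5,50,95])*1000,1))
go(593,240,221,-19)
E
```

```text
3.25 [ 3.64912434e+01  2.33518203e+01  2.47365979e+00 -1.73553750e-02
 -6.91483963e+01  3.43473602e+01] [[-0.331, -0.944, 0.002, 0.421], [-0.904, 0.318, 0.284, 0.425], [-0.269, 0.093, -0.959, 0.529], [0.0, 0.0, 0.0, 1.0]] [272.11778275   0.         253.78668007]
silver_unit 0.6 ([639.5, 222.2], [50.1, 17.3], 70.6) z [ 8.1 27.  30.4]
silver_unit 0.44 ([419.8, 268.7], [80.4, 72.2], 13.0) z [ 4.5  9.4 19.4]
silver_cover 0.64 ([492.3, 234.4], [235.7, 78.4], -22.6) z [ 4.5  8.9 19.4]
silver_cover 0.59 ([591.3, 241.0], [86.3, 51.4], -20.4) z [33.9 35.5 49.7]
tray 0.91 ([608.9, 241.7], [185.1, 157.2], -16.6) z [ 2.9  4.3 17.1]
mat 0.91 ([611.8, -10.3], [149.6, 133.1], -19.3) z [3.  4.3 5.7]
tcp [591.1 240.5 222.8] yaw -19.02 travel [ 2.  -0.1  1.8] twistz -0.0 tool z [ 1.e-04  2.e-04 -1.e+00]
```

View pics/w1.png

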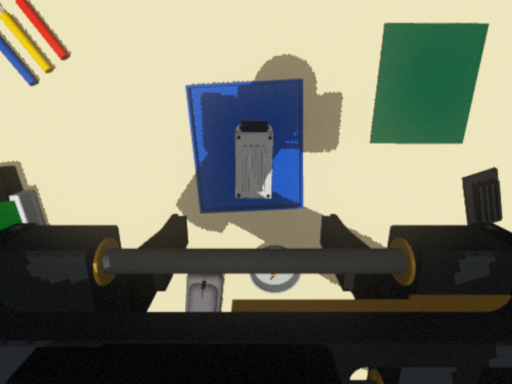

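The wrist view shows the silver unit in the tray at about (254,162) with its connector at the top (254,126), and the green mat at (430,85). I'll refine the poses by slicing heights.

```bash
cat >> h.py <<'E'
def slab(c,x,y,r,lo,hi):
    p,u,v=world(c);p=p*1000
    m=(np.hypot(p[:,0]-x,p[:,1]-y)<r)&(p[:,2]>lo)&(p[:,2]<hi)
    return p[m]
def sl(c,x,y,r,*bands):
    for lo,hi in bands:
        q=slab(c,x,y,r,lo,hi)
        if len(q)>20: print((lo,hi),len(q),rect(q[:,:2]/1000),'z',round(float(np.median(q[:,2])),1),'mean',np.round(q[:,:2].mean(0),1))
E
python3 - <<'E'
from h import *
c=env.camera('wrist')
sl(c,592,240,75,(45,60),(33,40),(20,31),(20,60))
c=env.camera('top')
print('top');sl(c,592,240,75,(43,60),(20,60))
sl(c,427,-66,60,(3,12),(14,30))
sl(c,605,-258,65,(24,33))
go(592,240.5,45,-20)
E
```

```text
(45, 60) 597 ([591.2, 239.0], [59.4, 27.7], -19.7) z 49.0 mean [592.  238.9]
(33, 40) 1684 ([591.0, 238.9], [85.5, 47.4], -20.1) z 35.1 mean [593.8 238.4]
(20, 31) 463 ([598.0, 236.8], [104.5, 49.8], -20.1) z 27.5 mean [631.5 226.4]
(20, 60) 2797 ([598.0, 236.8], [104.5, 49.8], -20.1) z 35.2 mean [599.9 236.5]
top
(43, 60) 28 ([571.0, 243.3], [28.7, 16.1], 71.4) z 47.5 mean [571.3 242.7]
(20, 60) 168 ([580.9, 237.8], [111.9, 49.5], -23.2) z 32.9 mean [570.6 236.3]
(3, 12) 281 ([427.8, -70.7], [118.3, 109.7], 16.2) z 5.3 mean [427.4 -67.3]
(14, 30) 67 ([428.1, -65.5], [59.1, 25.7], -3.9) z 19.2 mean [427.7 -65.1]
(24, 33) 214 ([609.5, -255.1], [117.6, 50.7], 16.6) z 29.0 mean [ 605.9 -254.8]
tcp [591.3 240.5 222.8] yaw -19.03 travel [  0.7  -0.2 177.8] twistz 0.017 tool z [ 2.e-04  3.e-04 -1.e+00]
```

Request:
send_rows([
  {"travel": [0,1,30],"twist": [0,0,0.017],"gripper": 1},
  {"travel": [0,0,40],"twist": [0,0,0],"gripper": 0.8},
  {"travel": [0,0,40],"twist": [0,0,0],"gripper": 0.7},
  {"travel": [0,0,30],"twist": [0,0,0],"gripper": 0.6},
  {"travel": [0,0,20],"twist": [0,0,0],"gripper": 0.6},
  {"travel": [0,0,15],"twist": [0,0,0],"gripper": 0.6},
  {"travel": [0,0,8],"twist": [0,0,0],"gripper": 0.6},
  {"travel": [0,0,3],"twist": [0,0,0],"gripper": 0.6},
  {"travel": [0,0,0],"twist": [0,0,0],"gripper": 0.6},
  {"travel": [0,0,0],"twist": [0,0,0],"gripper": 0.2},
  {"travel": [0,0,0],"twist": [0,0,0],"gripper": 0.0},
  {"travel": [0,0,0],"twist": [0,0,0],"gripper": 0.0},
  {"travel": [0,0,0],"twist": [0,0,0],"gripper": 0.0},
  {"travel": [0,0,0],"twist": [0,0,0],"gripper": 0.0},
])

```text
time_s: 4.95
eef_pos: [0.5917, 0.2388, 0.037]
eef_rot: [[0.939, -0.344, 0.001], [-0.344, -0.939, 0.0], [0.0, -0.0, -1.0]]
contact_force: [-0.3, -1.0, 1.5]
finger_gap: 0.0277
grip_force: 30.0
```

Request:
send_rows([
  {"travel": [0,0,-10],"twist": [0,0,0],"gripper": 0},
  {"travel": [0,0,-25],"twist": [0,0,0],"gripper": 0},
  {"travel": [5,10,-20],"twist": [0,0,0],"gripper": 0},
  {"travel": [12,22,-5],"twist": [0,0,0],"gripper": 0},
  {"travel": [16,29,0],"twist": [0,0,0],"gripper": 0},
  {"travel": [19,35,0],"twist": [0,0,0],"gripper": 0},
  {"travel": [19,35,0],"twist": [0,0,0],"gripper": 0},
  {"travel": [16,30,0],"twist": [0,0,0],"gripper": 0},
  {"travel": [12,21,10],"twist": [0,0,0],"gripper": 0},
  {"travel": [5,10,20],"twist": [0,0,0],"gripper": 0},
  {"travel": [0.5,1,25],"twist": [0,0,0],"gripper": 0},
  {"travel": [0,0,18],"twist": [0,0,0],"gripper": 0},
  {"travel": [0,0,8],"twist": [0,0,0],"gripper": 0},
  {"travel": [0,0,4],"twist": [0,0,0],"gripper": 0},
  {"travel": [0,0,0],"twist": [0,0,0],"gripper": 0},
  {"travel": [0,0,0],"twist": [0,0,0],"gripper": 0},
])

```text
time_s: 6.55
eef_pos: [0.6242, 0.0219, 0.0126]
eef_rot: [[0.939, -0.343, 0.002], [-0.343, -0.939, 0.0], [0.002, -0.001, -1.0]]
contact_force: [0.2, -0.6, -0.5]
finger_gap: 0.0276
grip_force: 30.0
```

Request:
send_rows([
  {"travel": [0,0,1],"twist": [0,0,0],"gripper": 0},
  {"travel": [0,0,0],"twist": [0,0,0],"gripper": 0},
  {"travel": [0,0,0],"twist": [0,0,0],"gripper": 0.5},
  {"travel": [0,0,0],"twist": [0,0,0],"gripper": 0.5},
  {"travel": [0,0,-10],"twist": [0,0,0],"gripper": 0.6},
  {"travel": [0,0,-30],"twist": [0,0,0],"gripper": 0.8},
  {"travel": [0,0,-45],"twist": [0,0,0],"gripper": 1},
  {"travel": [15,25,-40],"twist": [0,0,-0.1],"gripper": 1},
  {"travel": [20,35,-30],"twist": [0,0,-0.1],"gripper": 1},
  {"travel": [15,45,-20],"twist": [0,0,-0.1],"gripper": 1},
  {"travel": [5,45,-20],"twist": [0,0,-0.1],"gripper": 1},
  {"travel": [-5,45,0],"twist": [0,0,-0.1],"gripper": 1},
  {"travel": [-20,35,0],"twist": [0,0,-0.1],"gripper": 1},
  {"travel": [-20,20,0],"twist": [0,0,-0.05],"gripper": 1},
  {"travel": [0,0,0],"twist": [0,0,0],"gripper": 1},
])

```text
time_s: 8.05
eef_pos: [0.6164, -0.2467, 0.2059]
eef_rot: [[0.957, 0.291, 0.0], [0.291, -0.957, -0.0], [0.0, 0.0, -1.0]]
contact_force: [0.2, -0.4, -0.0]
finger_gap: 0.0873
grip_force: 0.0
```

```bash
python3 - <<'E'
from h import *
c=env.camera('wrist');cv2.imwrite('pics/w2.png',c['frame'][:,:,::-1])
s=env.read_state();print(s['time_s'],s['qpos'])
for l in('dark_unit','cradle','mat'):
    for m in env.masks_of('wrist',l)[:2]:
        p,u,v=world(c,m['pixels']);z=p[:,2]
        print(l,round(m['p'],2),rect(p[:,:2]),'z',np.round(np.percentile(z,[5,50,95])*1000,1))
print('cover');sl(c,624,22,60,(17,30),(5,12))
print('unit');sl(c,605,-257,68,(33,40),(15,31),(20,40))
print('plate');sl(c,620,-253,130,(6,13),(38,60))
go(605,-257,200,17)
E
```

```text
8.1 [-7.73470509e+00  2.64711698e+01  5.05233089e+00  5.67613624e-03
 -6.85290611e+01  1.14683553e+02]
dark_unit 0.67 ([596.8, -254.4], [115.8, 54.9], 20.2) z [24.4 32.8 36.1]
dark_unit 0.38 ([624.2, 23.4], [86.8, 53.4], -20.6) z [ 7.2 13.8 23.4]
cradle 0.71 ([614.1, -252.6], [196.6, 113.5], 15.2) z [ 8.   9.6 36.4]
mat 0.89 ([613.5, -507.7], [131.2, 64.7], -56.1) z [3.2 4.4 5.7]
mat 0.58 ([611.3, -8.3], [152.2, 133.7], -19.6) z [2.6 3.9 5.2]
cover
(17, 30) 1240 ([622.5, 21.6], [61.0, 29.4], -20.3) z 22.1 mean [623.4  20.9]
(5, 12) 1578 ([618.2, 8.0], [117.0, 87.5], -19.7) z 8.7 mean [626.7  10.4]
unit
(33, 40) 1645 ([609.9, -252.2], [122.1, 51.8], 15.8) z 35.2 mean [ 603.8 -253.8]
(15, 31) 1394 ([610.4, -252.6], [111.6, 76.1], 15.4) z 25.8 mean [ 605.5 -253.5]
(20, 40) 3306 ([610.4, -253.2], [121.5, 72.9], 17.7) z 32.9 mean [ 607.5 -252.7]
plate
(6, 13) 5415 ([612.4, -252.0], [180.3, 110.2], 15.8) z 9.2 mean [ 614.7 -251.7]
(38, 60) 21 ([664.2, -226.1], [68.0, 34.1], -21.0) z 38.3 mean [ 667.6 -222.8]
tcp [ 618.7 -242.7  205.3] yaw 17.18 travel [-17.3   9.6   5.3] twistz 0.003 tool z [ 8.e-04 -1.e-04 -1.e+00]
```

View pics/w2.png

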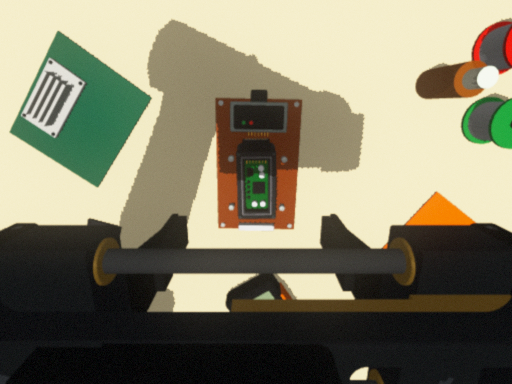

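The silver cover lies on the mat, upper left at (53,98). The dark unit sits in the cradle at (256,185) with its connector towards the head. Next is its exact pose in the cradle frame.

```bash
python3 - <<'E'
from h import *
c=env.camera('wrist')
a=np.radians(15.8);o=np.array([612.4,-252.0]);A=np.array([[np.cos(a),np.sin(a)],[-np.sin(a),np.cos(a)]])
p=slab(c,593,-257,90,20,45);q=(p[:,:2]-o)@A.T
for lo,hi in((33,40),(20,31)):
    m=(q[:,0]<38)&(abs(q[:,1])<29)&(p[:,2]>lo)&(p[:,2]<hi)
    r=rect(q[m]/1000);print(lo,r,np.percentile(q[m],[1,99],axis=0).round(1).tolist())
m=(q[:,0]<24)&(abs(q[:,1])<29)&(p[:,2]>33)&(p[:,2]<40)
print(rect(q[m]/1000))
for x in (-20,): print('nominal',o+A.T@[x,0])
go(593.2,-257.4,31,15.8)
s=env.read_state();print(s['eef_pos'])
E=c['extrinsics'];print('cam pos',-E[:3,:3].T@E[:3,3])
E
```

```text
33 ([-12.5, 1.1], [100.0, 50.0], 1.7) [[-62.0, -24.2], [30.5, 25.8]]
20 ([-24.9, 0.9], [124.2, 48.6], 1.3) [[-83.7, -18.9], [27.5, 18.7]]
([-19.0, 0.9], [87.0, 49.9], 1.6)
nominal [ 593.15564013 -257.44560494]
tcp [ 618.8 -242.4  205.2] yaw 17.21 travel [-29.    6.7 174.2] twistz 0.025 tool z [ 6.e-04 -0.e+00 -1.e+00]
[ 0.61882047 -0.24241624  0.2051696 ]
cam pos [ 0.69297443 -0.21943124  0.36851785]
```

Request:
send_rows([
  {"travel": [-14,3,20],"twist": [0,0,0],"gripper": 1},
  {"travel": [-14,3,30],"twist": [0,0,0],"gripper": 1},
  {"travel": [0,0,40],"twist": [0,0,0],"gripper": 1},
  {"travel": [0,0,35],"twist": [0,0,0],"gripper": 0.85},
  {"travel": [0,0,25],"twist": [0,0,0],"gripper": 0.8},
  {"travel": [0,0,20],"twist": [0,0,0],"gripper": 0.75},
  {"travel": [0,0,14],"twist": [0,0,0],"gripper": 0.75},
  {"travel": [0,0,8],"twist": [0,0,0],"gripper": 0.75},
  {"travel": [0,0,0],"twist": [0,0,0],"gripper": 0.75},
  {"travel": [0,0,0],"twist": [0,0,0],"gripper": 0.5},
  {"travel": [0,0,0],"twist": [0,0,0],"gripper": 0.3},
  {"travel": [0,0,0],"twist": [0,0,0],"gripper": 0.3},
  {"travel": [0,0,0],"twist": [0,0,0],"gripper": 0.3},
])

```text
time_s: 9.6
eef_pos: [0.5939, -0.2575, 0.014]
eef_rot: [[0.956, 0.295, 0.002], [0.295, -0.956, -0.0], [0.002, 0.001, -1.0]]
contact_force: [0.4, 0.7, 3.4]
finger_gap: 0.0498
grip_force: 30.0
```

Request:
send_rows([
  {"travel": [0,0,-6],"twist": [0,0,0],"gripper": 0.3},
  {"travel": [0,0,-14],"twist": [0,0,0],"gripper": 0.3},
  {"travel": [0,0,-20],"twist": [0,0,0],"gripper": 0.3},
  {"travel": [4,-10,-16],"twist": [0,0,0],"gripper": 0.3},
  {"travel": [8,-22,-4],"twist": [0,0,0],"gripper": 0.3},
  {"travel": [11,-34,0],"twist": [0,0,0],"gripper": 0.3},
  {"travel": [12,-36,0],"twist": [0,0,0],"gripper": 0.3},
  {"travel": [12,-36,0],"twist": [0,0,0],"gripper": 0.3},
  {"travel": [10,-30,0],"twist": [0,0,0],"gripper": 0.3},
  {"travel": [7,-20,0],"twist": [0,0,0],"gripper": 0.3},
  {"travel": [3,-10,0],"twist": [0,0,0.05],"gripper": 0.3},
  {"travel": [0,0,0],"twist": [0,0,0.1],"gripper": 0.3},
  {"travel": [0,0,0],"twist": [0,0,0.12],"gripper": 0.3},
  {"travel": [0,0,0],"twist": [0,0,0.13],"gripper": 0.3},
  {"travel": [0,0,0],"twist": [0,0,0.12],"gripper": 0.3},
  {"travel": [0,0,0],"twist": [0,0,0.08],"gripper": 0.3},
  {"travel": [0,0,0],"twist": [0,0,0.05],"gripper": 0.3},
  {"travel": [0,0,0],"twist": [0,0,0],"gripper": 0.3},
  {"travel": [0,0,0],"twist": [0,0,0],"gripper": 0.3},
])

```text
time_s: 11.5
eef_pos: [0.5989, -0.048, 0.0734]
eef_rot: [[0.94, -0.342, 0.001], [-0.342, -0.94, 0.0], [0.0, -0.0, -1.0]]
contact_force: [-0.1, 0.4, -2.5]
finger_gap: 0.0495
grip_force: 30.0
```

```bash
python3 - <<'E'
from h import *
go(598.8,-47.8,9,-20)
E
```

```text
tcp [598.9 -48.   73.4] yaw -20.02 travel [-0.2 -0.2 64.4] twistz -0.0 tool z [ 6.e-04  2.e-04 -1.e+00]
```

Request:
send_rows([
  {"travel": [0,0,12],"twist": [0,0,0],"gripper": 0.3},
  {"travel": [0,0,22],"twist": [0,0,0],"gripper": 0.3},
  {"travel": [0,0,16],"twist": [0,0,0],"gripper": 0.3},
  {"travel": [0,0,8],"twist": [0,0,0],"gripper": 0.3},
  {"travel": [0,0,4],"twist": [0,0,0],"gripper": 0.3},
  {"travel": [0,0,2],"twist": [0,0,0],"gripper": 0.3},
  {"travel": [0,0,0],"twist": [0,0,0],"gripper": 0.3},
  {"travel": [0,0,0],"twist": [0,0,0],"gripper": 0.3},
])

```text
time_s: 12.3
eef_pos: [0.5998, -0.0484, 0.0095]
eef_rot: [[0.939, -0.343, 0.002], [-0.343, -0.939, 0.0], [0.002, -0.001, -1.0]]
contact_force: [1.2, -0.7, -3.7]
finger_gap: 0.0503
grip_force: 30.0
```

Request:
send_rows([
  {"travel": [0,0,0],"twist": [0,0,0],"gripper": 0.65},
  {"travel": [0,0,0],"twist": [0,0,0],"gripper": 0.65},
  {"travel": [0,0,-10],"twist": [0,0,0],"gripper": 0.65},
  {"travel": [0,0,-25],"twist": [0,0,0],"gripper": 0.65},
  {"travel": [0,0,-40],"twist": [0,0,0],"gripper": 0.65},
  {"travel": [-10,-25,-30],"twist": [0,0,0],"gripper": 0.8},
  {"travel": [-17,-40,-20],"twist": [0,0,0],"gripper": 1},
  {"travel": [-18,-45,-20],"twist": [0,0,0],"gripper": 1},
  {"travel": [-18,-45,0],"twist": [0,0,0],"gripper": 1},
  {"travel": [-17,-45,0],"twist": [0,0,0],"gripper": 1},
  {"travel": [-15,-40,0],"twist": [0,0,0],"gripper": 1},
  {"travel": [-10,-27,0],"twist": [0,0,0],"gripper": 1},
  {"travel": [0,0,0],"twist": [0,0,0],"gripper": 1},
  {"travel": [0,0,0],"twist": [0,0,0],"gripper": 1},
])

```text
time_s: 13.7
eef_pos: [0.592, 0.2367, 0.1536]
eef_rot: [[0.94, -0.342, 0.001], [-0.342, -0.94, 0.0], [0.001, -0.001, -1.0]]
contact_force: [-0.6, -0.9, 0.4]
finger_gap: 0.087
grip_force: 0.0
```

```bash
python3 - <<'E'
from h import *
c=env.camera('wrist');cv2.imwrite('pics/w3.png',c['frame'][:,:,::-1])
print(env.read_state()['time_s'])
print('dark');sl(c,598,-48,52,(25,32),(15,40))
print('silver');sl(c,591,239,75,(28,34),(20,40))
go(591.4,239.2,8,-20)
E
```

```text
13.75
dark
(25, 32) 1358 ([605.3, -32.4], [88.8, 24.5], -15.3) z 30.0 mean [600.4 -26.8]
(15, 40) 2374 ([603.7, -37.8], [87.8, 32.0], -18.3) z 27.2 mean [601.8 -27.7]
silver
(28, 34) 2075 ([597.3, 237.2], [103.3, 50.1], -20.0) z 30.1 mean [594.5 238.2]
(20, 40) 3842 ([598.0, 236.9], [105.0, 50.1], -20.0) z 28.9 mean [598.4 236.8]
tcp [592.1 235.8 153.5] yaw -20.09 travel [ -1.8  -2.9 145.5] twistz -0.002 tool z [ 4.e-04  2.e-04 -1.e+00]
```

View pics/w3.png

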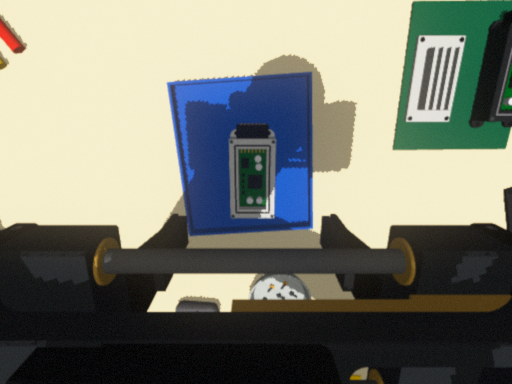

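The silver unit is open in the tray at (253,175) with its connector up, and the dark unit and silver cover are on the mat. Gripping the silver unit.

Request:
send_rows([
  {"travel": [-2,-3,20],"twist": [0,0,0],"gripper": 1},
  {"travel": [0,0,40],"twist": [0,0,0],"gripper": 0.9},
  {"travel": [0,0,35],"twist": [0,0,0],"gripper": 0.8},
  {"travel": [0,0,25],"twist": [0,0,0],"gripper": 0.8},
  {"travel": [0,0,15],"twist": [0,0,0],"gripper": 0.8},
  {"travel": [0,0,10],"twist": [0,0,0],"gripper": 0.8},
  {"travel": [0,0,0],"twist": [0,0,0],"gripper": 0.8},
  {"travel": [0,0,0],"twist": [0,0,0],"gripper": 0.5},
  {"travel": [0,0,0],"twist": [0,0,0],"gripper": 0.3},
  {"travel": [0,0,0],"twist": [0,0,0],"gripper": 0.3},
  {"travel": [0,0,0],"twist": [0,0,0],"gripper": 0.3},
  {"travel": [0,0,-6],"twist": [0,0,0],"gripper": 0.3},
  {"travel": [0,0,-16],"twist": [0,0,0],"gripper": 0.3},
  {"travel": [0,0,-25],"twist": [0,0,0],"gripper": 0.3},
  {"travel": [0,0,-25],"twist": [0,0,0],"gripper": 0.3},
  {"travel": [0,0,-10],"twist": [0,0,0],"gripper": 0.3},
])

```text
time_s: 15.35
eef_pos: [0.5925, 0.2404, 0.0927]
eef_rot: [[0.939, -0.343, 0.004], [-0.343, -0.939, 0.002], [0.003, -0.004, -1.0]]
contact_force: [0.0, 0.9, -0.8]
finger_gap: 0.05
grip_force: 30.0
```

Request:
send_rows([
  {"travel": [4,11,0],"twist": [0,0,0],"gripper": 0.3},
  {"travel": [9,24,0],"twist": [0,0,0],"gripper": 0.3},
  {"travel": [13,35,0],"twist": [0,0,0],"gripper": 0.3},
  {"travel": [15,41,0],"twist": [0,0,0],"gripper": 0.3},
  {"travel": [15,41,0],"twist": [0,0,0],"gripper": 0.3},
  {"travel": [15,41,0],"twist": [0,0,0],"gripper": 0.3},
  {"travel": [15,41,0],"twist": [0,0,0],"gripper": 0.3},
  {"travel": [15,41,0],"twist": [0,0,0],"gripper": 0.3},
  {"travel": [15,41,0],"twist": [0,0,0],"gripper": 0.3},
  {"travel": [15,41,0],"twist": [0,0,0],"gripper": 0.3},
  {"travel": [15,41,0],"twist": [0,0,0],"gripper": 0.3},
  {"travel": [13,35,0],"twist": [0,0,0],"gripper": 0.3},
  {"travel": [9,24,0],"twist": [0,0,0],"gripper": 0.3},
  {"travel": [3.5,9,0],"twist": [0,0,0],"gripper": 0.3},
  {"travel": [0,0,0],"twist": [0,0,-0.06],"gripper": 0.3},
  {"travel": [0,0,0],"twist": [0,0,-0.125],"gripper": 0.3},
  {"travel": [0,0,0],"twist": [0,0,-0.13],"gripper": 0.3},
  {"travel": [0,0,0],"twist": [0,0,-0.13],"gripper": 0.3},
  {"travel": [0,0,0],"twist": [0,0,-0.12],"gripper": 0.3},
  {"travel": [0,0,0],"twist": [0,0,-0.06],"gripper": 0.3},
])

```text
time_s: 17.35
eef_pos: [0.5909, -0.2562, 0.0883]
eef_rot: [[0.962, 0.274, -0.003], [0.274, -0.962, 0.001], [-0.003, -0.002, -1.0]]
contact_force: [-0.2, 0.5, -2.0]
finger_gap: 0.05
grip_force: 30.0
```

Request:
send_rows([
  {"travel": [0,0,0],"twist": [0,0,0],"gripper": 0.3},
  {"travel": [0,0,0],"twist": [0,0,0],"gripper": 0.3},
])

```text
time_s: 17.55
eef_pos: [0.5915, -0.2565, 0.0889]
eef_rot: [[0.963, 0.27, -0.002], [0.27, -0.963, 0.001], [-0.002, -0.001, -1.0]]
contact_force: [0.5, 0.1, -2.6]
finger_gap: 0.0498
grip_force: 30.0
```

```bash
python3 - <<'E'
from h import *
go(593.2,-257.4,14.2,15.8)
c=env.camera('wrist')
a=np.radians(15.8);o=np.array([612.4,-252.0]);A=np.array([[np.cos(a),np.sin(a)],[-np.sin(a),np.cos(a)]])
print('plate');sl(c,615,-252,120,(6,13))
p=slab(c,600,-255,130,60,130);q=(p[:,:2]-o)@A.T
for lo,hi in((107,120),(80,120)):
    m=(p[:,2]>lo)&(p[:,2]<hi)&(abs(q[:,1])<40);print(lo,m.sum(),rect(q[m]/1000),np.median(p[m,2]),np.percentile(q[m],[1,99],axis=0).round(1).tolist())
E
```

```text
tcp [ 591.5 -256.5   88.9] yaw 15.64 travel [ 1.6  1.4 74.7] twistz -0.003 tool z [-1.8e-03  6.0e-04 -1.0e+00]
plate
(6, 13) 7852 ([629.9, -247.1], [145.1, 110.4], 15.7) z 9.1 mean [ 645.9 -244.4]
107 6675 ([-11.5, 1.7], [98.2, 71.5], -1.3) 109.83770907558095 [[-59.0, -29.2], [35.5, 32.4]]
80 12284 ([-10.8, 1.7], [99.5, 71.5], -1.3) 107.46753644805068 [[-58.6, -29.1], [38.0, 32.4]]
```

Request:
send_rows([
  {"travel": [1,1.4,10],"twist": [0,0,0],"gripper": 0.3},
  {"travel": [0,0,20],"twist": [0,0,0],"gripper": 0.3},
  {"travel": [0,0,16],"twist": [0,0,0],"gripper": 0.3},
  {"travel": [0,0,10],"twist": [0,0,0],"gripper": 0.3},
  {"travel": [0,0,6],"twist": [0,0,0],"gripper": 0.3},
  {"travel": [0,0,5],"twist": [0,0,0],"gripper": 0.3},
  {"travel": [0,0,4],"twist": [0,0,0],"gripper": 0.3},
  {"travel": [0,0,3],"twist": [0,0,0],"gripper": 0.3},
  {"travel": [0,0,0],"twist": [0,0,0],"gripper": 0.3},
  {"travel": [0,0,0],"twist": [0,0,0],"gripper": 0.3},
])

```text
time_s: 18.6
eef_pos: [0.5938, -0.2581, 0.0163]
eef_rot: [[0.963, 0.271, 0.001], [0.271, -0.963, -0.0], [0.001, 0.0, -1.0]]
contact_force: [0.2, 0.5, -1.6]
finger_gap: 0.0499
grip_force: 30.0
```

Request:
send_rows([
  {"travel": [0,0,1.5],"twist": [0,0,0],"gripper": 0.3},
  {"travel": [0,0,0.8],"twist": [0,0,0],"gripper": 0.3},
  {"travel": [0,0,0],"twist": [0,0,0],"gripper": 0.3},
  {"travel": [0,0,0],"twist": [0,0,0],"gripper": 0.3},
])

```text
time_s: 19.0
eef_pos: [0.5937, -0.2581, 0.014]
eef_rot: [[0.963, 0.271, 0.0], [0.271, -0.963, -0.0], [0.0, 0.0, -1.0]]
contact_force: [0.3, -0.5, 1.4]
finger_gap: 0.0497
grip_force: 30.0
```

Request:
send_rows([
  {"travel": [0,0,0],"twist": [0,0,0],"gripper": 0.65},
  {"travel": [0,0,0],"twist": [0,0,0],"gripper": 0.7},
  {"travel": [0,0,-8],"twist": [0,0,0],"gripper": 0.7},
  {"travel": [0,0,-20],"twist": [0,0,0],"gripper": 0.7},
  {"travel": [0,0,-35],"twist": [0,0,0],"gripper": 0.7},
  {"travel": [0,0,-40],"twist": [0,0,0],"gripper": 0.7},
  {"travel": [0,0,-40],"twist": [0,0,0],"gripper": 0.7},
  {"travel": [0,0,-15],"twist": [0,0,0],"gripper": 0.7},
  {"travel": [0,0,0],"twist": [0,0,0],"gripper": 0.7},
])

```text
time_s: 19.9
eef_pos: [0.5954, -0.2586, 0.176]
eef_rot: [[0.963, 0.271, 0.008], [0.271, -0.963, -0.002], [0.007, 0.004, -1.0]]
contact_force: [-0.1, 0.6, -0.0]
finger_gap: 0.061
grip_force: 0.0
```

```bash
python3 - <<'E'
from h import *
c=env.camera('wrist');cv2.imwrite('pics/w4.png',c['frame'][:,:,::-1])
a=np.radians(15.8);o=np.array([612.4,-252.0]);A=np.array([[np.cos(a),np.sin(a)],[-np.sin(a),np.cos(a)]])
p=slab(c,593,-257,90,20,45);q=(p[:,:2]-o)@A.T
m=(q[:,0]<24)&(abs(q[:,1])<29)&(p[:,2]>33)&(p[:,2]<40)
print(rect(q[m]/1000),np.median(p[m,2]))
print(env.read_state()['time_s']);go(598.8,-47.8,150,-20)
print('plate');sl(c,615,-252,120,(6,13))
E
```

```text
([-20.5, -0.3], [89.0, 50.0], -0.2) 35.14811529123065
19.95
tcp [ 594.  -258.1  173.3] yaw 15.71 travel [  61.4 -201.2   23.3] twistz 0.623 tool z [ 3.4e-03 -4.0e-04 -1.0e+00]
plate
(6, 13) 6642 ([612.2, -252.1], [179.9, 110.1], 15.8) z 9.2 mean [ 615.2 -251.1]
```

View pics/w4.png

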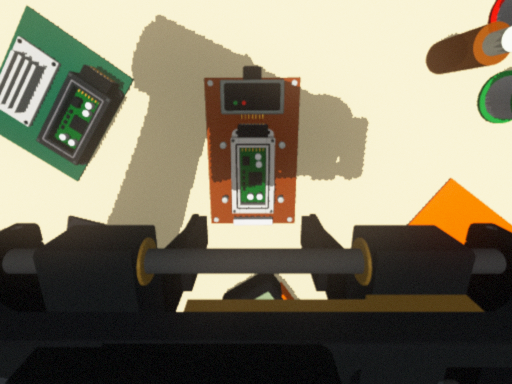

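The silver unit stands in the cradle at (-20.5,-0.3) mm, square to 0.2°. Next I'll measure the dark unit on the mat and move to it.

Request:
send_rows([
  {"travel": [6,-20,0],"twist": [0,0,0],"gripper": 0.7},
  {"travel": [12,-40,0],"twist": [0,0,0],"gripper": 0.7},
  {"travel": [13,-42,0],"twist": [0,0,0],"gripper": 0.7},
  {"travel": [13,-42,0],"twist": [0,0,0],"gripper": 0.7},
  {"travel": [11,-36,0],"twist": [0,0,0],"gripper": 0.7},
  {"travel": [6,-21,0],"twist": [0,0,0.08],"gripper": 0.65},
  {"travel": [0,0,0],"twist": [0,0,0.13],"gripper": 0.65},
  {"travel": [0,0,0],"twist": [0,0,0.14],"gripper": 0.65},
  {"travel": [0,0,0],"twist": [0,0,0.14],"gripper": 0.65},
  {"travel": [0,0,0],"twist": [0,0,0.133],"gripper": 0.65},
  {"travel": [0,0,0],"twist": [0,0,0],"gripper": 0.65},
  {"travel": [0,0,0],"twist": [0,0,0],"gripper": 0.65},
])

```text
time_s: 21.15
eef_pos: [0.5971, -0.0481, 0.1702]
eef_rot: [[0.941, -0.339, -0.003], [-0.339, -0.941, -0.0], [-0.002, 0.001, -1.0]]
contact_force: [-0.0, 0.3, 0.6]
finger_gap: 0.0567
grip_force: 0.0
```

```bash
python3 - <<'E'
from h import *
c=env.camera('wrist')
print(env.read_state()['time_s'])
a=np.radians(-20);A=np.array([[np.cos(a),np.sin(a)],[-np.sin(a),np.cos(a)]])
p=slab(c,600,-48,80,26,36);q=p[:,:2]@A.T-A@[598.8,-47.8]
m=abs(q[:,1])<35;print(rect(q[m]/1000),np.median(p[m,2]))
m&=q[:,0]<44;print(rect(q[m]/1000))
p=slab(c,624,22,60,17,30);print('cover',rect(p[:,:2]/1000))
go(598.8,-47.8,8.5,-20)
E
```

```text
21.2
([8.9, 0.1], [103.9, 50.0], 0.4) 29.773581478841955
([0.5, 0.0], [86.9, 50.0], 0.4)
cover ([616.0, 0.8], [73.3, 61.6], 70.2)
tcp [597.3 -48.1 170.6] yaw -19.86 travel [  1.6  -1.  162.1] twistz 0.002 tool z [-2.e-03 -2.e-04 -1.e+00]
```

Request:
send_rows([
  {"travel": [2,-0.5,20],"twist": [0,0,0],"gripper": 0.67},
  {"travel": [0,0,40],"twist": [0,0,0],"gripper": 0.67},
  {"travel": [0,0,40],"twist": [0,0,0],"gripper": 0.67},
  {"travel": [0,0,25],"twist": [0,0,0],"gripper": 0.67},
  {"travel": [0,0,15],"twist": [0,0,0],"gripper": 0.67},
  {"travel": [0,0,12],"twist": [0,0,0],"gripper": 0.67},
  {"travel": [0,0,9],"twist": [0,0,0],"gripper": 0.67},
  {"travel": [0,0,0],"twist": [0,0,0],"gripper": 0.67},
  {"travel": [0,0,0],"twist": [0,0,0],"gripper": 0.3},
  {"travel": [0,0,0],"twist": [0,0,0],"gripper": 0.3},
  {"travel": [0,0,0],"twist": [0,0,0],"gripper": 0.3},
  {"travel": [0,0,0],"twist": [0,0,0],"gripper": 0.3},
])

```text
time_s: 22.4
eef_pos: [0.6006, -0.0482, 0.0116]
eef_rot: [[0.94, -0.341, 0.002], [-0.341, -0.94, 0.0], [0.002, -0.001, -1.0]]
contact_force: [0.4, 0.4, 1.5]
finger_gap: 0.0498
grip_force: 30.0
```

Request:
send_rows([
  {"travel": [0,0,-6],"twist": [0,0,0],"gripper": 0.3},
  {"travel": [0,0,-16],"twist": [0,0,0],"gripper": 0.3},
  {"travel": [0,0,-25],"twist": [0,0,0],"gripper": 0.3},
  {"travel": [0,0,-23],"twist": [0,0,0],"gripper": 0.3},
  {"travel": [-4,-11,-10],"twist": [0,0,0],"gripper": 0.3},
  {"travel": [-9,-24,0],"twist": [0,0,0],"gripper": 0.3},
  {"travel": [-13,-33,0],"twist": [0,0,0],"gripper": 0.3},
  {"travel": [-15,-40,0],"twist": [0,0,0],"gripper": 0.3},
  {"travel": [-15,-40,0],"twist": [0,0,0],"gripper": 0.3},
  {"travel": [-15,-40,0],"twist": [0,0,0],"gripper": 0.3},
  {"travel": [-13,-35,0],"twist": [0,0,0],"gripper": 0.3},
  {"travel": [-11,-26,0],"twist": [0,0,0],"gripper": 0.3},
  {"travel": [-6,-14,0],"twist": [0,0,0],"gripper": 0.3},
  {"travel": [-2,-5,0],"twist": [0,0,0],"gripper": 0.3},
  {"travel": [0,0,20],"twist": [0,0,0],"gripper": 0.3},
  {"travel": [0,0,25],"twist": [0,0,0],"gripper": 0.3},
  {"travel": [0,0,15],"twist": [0,0,0],"gripper": 0.3},
  {"travel": [0,0,8],"twist": [0,0,0],"gripper": 0.3},
  {"travel": [0,0,0],"twist": [0,0,0],"gripper": 0.3},
  {"travel": [0,0,0],"twist": [0,0,0],"gripper": 0.3},
])

```text
time_s: 24.4
eef_pos: [0.5953, 0.2386, 0.0233]
eef_rot: [[0.94, -0.342, 0.001], [-0.342, -0.94, 0.0], [0.001, -0.001, -1.0]]
contact_force: [-0.1, -0.3, -2.9]
finger_gap: 0.0498
grip_force: 30.0
```

Request:
send_rows([
  {"travel": [0,0,4],"twist": [0,0,0],"gripper": 0.3},
  {"travel": [0,0,4],"twist": [0,0,0],"gripper": 0.3},
  {"travel": [0,0,2],"twist": [0,0,0],"gripper": 0.3},
  {"travel": [0,0,1],"twist": [0,0,0],"gripper": 0.3},
  {"travel": [0,0,0.8],"twist": [0,0,0],"gripper": 0.3},
  {"travel": [0,0,0],"twist": [0,0,0],"gripper": 0.3},
])

```text
time_s: 25.0
eef_pos: [0.5945, 0.2388, 0.0116]
eef_rot: [[0.94, -0.342, -0.0], [-0.342, -0.94, -0.0], [-0.0, 0.0, -1.0]]
contact_force: [-3.9, -1.1, 4.0]
finger_gap: 0.0498
grip_force: 30.0
```

Request:
send_rows([
  {"travel": [0,0,0],"twist": [0,0,0],"gripper": 0.65},
  {"travel": [0,0,0],"twist": [0,0,0],"gripper": 0.7},
  {"travel": [0,0,-8],"twist": [0,0,0],"gripper": 0.7},
  {"travel": [0,0,-20],"twist": [0,0,0],"gripper": 0.7},
  {"travel": [0,0,-35],"twist": [0,0,0],"gripper": 0.7},
  {"travel": [0,0,-40],"twist": [0,0,0],"gripper": 0.7},
  {"travel": [0,0,-40],"twist": [0,0,0],"gripper": 0.7},
  {"travel": [0,0,-15],"twist": [0,0,0],"gripper": 0.7},
  {"travel": [0,0,0],"twist": [0,0,0],"gripper": 0.7},
  {"travel": [0,0,0],"twist": [0,0,0],"gripper": 0.7},
])

```text
time_s: 26.0
eef_pos: [0.5943, 0.2387, 0.1686]
eef_rot: [[0.94, -0.342, -0.0], [-0.342, -0.94, 0.0], [-0.0, -0.0, -1.0]]
contact_force: [0.2, 0.2, -0.5]
finger_gap: 0.061
grip_force: 0.0
```

```bash
python3 - <<'E'
from h import *
c=env.camera('wrist')
print('dark');sl(c,595,239,75,(28,34),(20,40))
print('tray')
for m in env.masks_of('wrist','tray')[:1]:
    p,u,v=world(c,m['pixels']);print(rect(p[:,:2]))
print(env.read_state()['time_s']);go(428,-66,150,0)
E
```

```text
dark
(28, 34) 1895 ([601.5, 236.5], [103.8, 50.0], -19.8) z 30.1 mean [598.4 237.5]
(20, 40) 3491 ([601.9, 236.4], [104.6, 50.1], -19.8) z 28.9 mean [602.1 236.3]
tray
([608.7, 241.7], [187.7, 160.3], -16.3)
26.1
tcp [593.8 238.3 167.1] yaw -20.0 travel [-51.7 342.7  18. ] twistz -0.349 tool z [-0.0028 -0.0015 -1.    ]
```

Request:
send_rows([
  {"travel": [-3,20,0],"twist": [0,0,0],"gripper": 0.7},
  {"travel": [-6,38,0],"twist": [0,0,0],"gripper": 0.7},
  {"travel": [-7,45,0],"twist": [0,0,0],"gripper": 0.7},
  {"travel": [-7,45,0],"twist": [0,0,0],"gripper": 0.7},
  {"travel": [-7,45,0],"twist": [0,0,0],"gripper": 0.7},
  {"travel": [-7,45,0],"twist": [0,0,0],"gripper": 0.7},
  {"travel": [-6,45,0],"twist": [0,0,0],"gripper": 0.7},
  {"travel": [-6,38,0],"twist": [0,0,-0.05],"gripper": 0.7},
  {"travel": [-3,22,0],"twist": [0,0,-0.1],"gripper": 0.7},
  {"travel": [0,0,0],"twist": [0,0,-0.1],"gripper": 0.7},
  {"travel": [0,0,0],"twist": [0,0,-0.1],"gripper": 0.7},
  {"travel": [0,0,0],"twist": [0,0,0],"gripper": 0.7},
  {"travel": [0,0,0],"twist": [0,0,0],"gripper": 0.7},
])

```text
time_s: 27.4
eef_pos: [0.4292, -0.0663, 0.168]
eef_rot: [[1.0, -0.001, -0.002], [-0.001, -1.0, -0.0], [-0.002, 0.0, -1.0]]
contact_force: [0.4, 0.2, -0.7]
finger_gap: 0.0611
grip_force: 0.0
```

```bash
python3 - <<'E'
from h import *
c=env.camera('wrist');cv2.imwrite('pics/w5.png',c['frame'][:,:,::-1])
print('cover');sl(c,428,-66,60,(15,28),(3.5,10))
for m in env.masks_of('wrist','dark_cover')[:2]:
    p,u,v=world(c,m['pixels']);print(m['p'],rect(p[:,:2]),np.median(p[:,2]))
print(env.read_state()['time_s']);go(428,-66,9,0)
E
```

```text
cover
(15, 28) 711 ([426.4, -62.7], [59.9, 27.8], -1.0) z 20.0 mean [427.9 -62.2]
(3.5, 10) 1911 ([425.8, -75.0], [86.2, 86.0], 88.9) z 6.1 mean [428.8 -63.2]
0.74 ([424.6, -62.8], [89.8, 50.4], -1.1) 0.006434308026966827
27.5
tcp [429.4 -66.1 168.3] yaw 0.01 travel [ -1.2  -0.2 159.3] twistz 0.0 tool z [-1.2e-03 -2.0e-04 -1.0e+00]
```

View pics/w5.png

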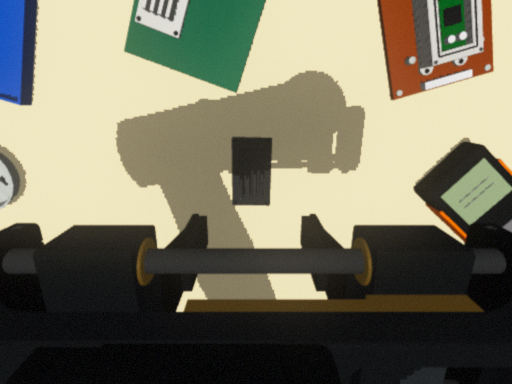

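The dark cover lies fins up at about (251,170), its fins centred at (426.4,-62.7) mm at yaw -1°. Gripping it.

Request:
send_rows([
  {"travel": [-3,-3.4,20],"twist": [0,0,0.017],"gripper": 0.65},
  {"travel": [0,0,40],"twist": [0,0,0],"gripper": 0.6},
  {"travel": [0,0,40],"twist": [0,0,0],"gripper": 0.6},
  {"travel": [0,0,25],"twist": [0,0,0],"gripper": 0.55},
  {"travel": [0,0,15],"twist": [0,0,0],"gripper": 0.55},
  {"travel": [0,0,11],"twist": [0,0,0],"gripper": 0.55},
  {"travel": [0,0,8],"twist": [0,0,0],"gripper": 0.55},
  {"travel": [0,0,0],"twist": [0,0,0],"gripper": 0.55},
  {"travel": [0,0,0],"twist": [0,0,0],"gripper": 0.2},
  {"travel": [0,0,0],"twist": [0,0,0],"gripper": 0.1},
  {"travel": [0,0,0],"twist": [0,0,0],"gripper": 0.1},
  {"travel": [0,0,0],"twist": [0,0,0],"gripper": 0.1},
])

```text
time_s: 28.7
eef_pos: [0.427, -0.0628, 0.0104]
eef_rot: [[1.0, -0.016, 0.001], [-0.016, -1.0, 0.0], [0.001, -0.0, -1.0]]
contact_force: [-0.6, -0.7, 1.7]
finger_gap: 0.0274
grip_force: 30.0
```

Request:
send_rows([
  {"travel": [0,0,-8],"twist": [0,0,0],"gripper": 0.1},
  {"travel": [0,0,-25],"twist": [0,0,0],"gripper": 0.1},
  {"travel": [0,0,-25],"twist": [0,0,0],"gripper": 0.1},
  {"travel": [5,-10,-17],"twist": [0,0,0],"gripper": 0.1},
  {"travel": [12,-22,-5],"twist": [0,0,0],"gripper": 0.1},
  {"travel": [18,-34,0],"twist": [0,0,0],"gripper": 0.1},
  {"travel": [20,-37,0],"twist": [0,0,0],"gripper": 0.1},
  {"travel": [20,-37,0],"twist": [0,0,0],"gripper": 0.1},
  {"travel": [20,-37,0],"twist": [0,0,0],"gripper": 0.1},
  {"travel": [20,-37,0],"twist": [0,0,0],"gripper": 0.1},
  {"travel": [20,-37,0],"twist": [0,0,0],"gripper": 0.1},
  {"travel": [15,-30,0],"twist": [0,0,0],"gripper": 0.1},
  {"travel": [9,-16,0],"twist": [0,0,0],"gripper": 0.1},
  {"travel": [4,-7.5,0],"twist": [0,0,0.04],"gripper": 0.1},
  {"travel": [0,0,0],"twist": [0,0,0.1],"gripper": 0.1},
  {"travel": [0,0,0],"twist": [0,0,0.1],"gripper": 0.1},
  {"travel": [0,0,0],"twist": [0,0,0.088],"gripper": 0.1},
  {"travel": [0,0,0],"twist": [0,0,0],"gripper": 0.1},
  {"travel": [0,0,0],"twist": [0,0,0],"gripper": 0.1},
])

```text
time_s: 30.6
eef_pos: [0.5942, 0.2389, 0.0901]
eef_rot: [[0.942, -0.335, -0.0], [-0.335, -0.942, 0.0], [-0.0, 0.0, -1.0]]
contact_force: [-0.3, -0.4, -1.3]
finger_gap: 0.0278
grip_force: 30.0
```

```bash
python3 - <<'E'
from h import *
c=env.camera('wrist');cv2.imwrite('pics/w6.png',c['frame'][:,:,::-1])
a=np.radians(-19.8);A=np.array([[np.cos(a),np.sin(a)],[-np.sin(a),np.cos(a)]])
P=slab(c,595,239,100,20,130);q=(P[:,:2]-[595.3,238.8])@A.T
for lo,hi in((76,84),(84,90),(66,90),(20,34)):
    m=(P[:,2]>lo)&(P[:,2]<hi)&(abs(q[:,1])<35);print(lo,hi,m.sum(),rect(q[m]/1000) if m.sum()>10 else '',np.percentile(q[m],[1,99],axis=0).round(1).tolist())
go(595.3,238.8,39,-19.8)
E
```

```text
76 84 63 ([14.5, 0.0], [53.4, 48.2], 0.1) [[-3.0, -23.5], [41.2, 24.0]]
84 90 3777 ([-1.7, -0.0], [86.4, 48.0], -0.1) [[-43.6, -23.4], [40.9, 23.4]]
66 90 3840 ([-1.7, 0.1], [86.4, 48.2], -0.1) [[-43.6, -23.4], [41.2, 23.4]]
20 34 1833 ([44.1, -0.2], [50.0, 31.0], -89.9) [[28.9, -24.2], [59.0, 24.0]]
tcp [594.3 238.9  90. ] yaw -19.61 travel [ 1.  -0.2 51. ] twistz 0.003 tool z [-0.  0. -1.]
```

View pics/w6.png

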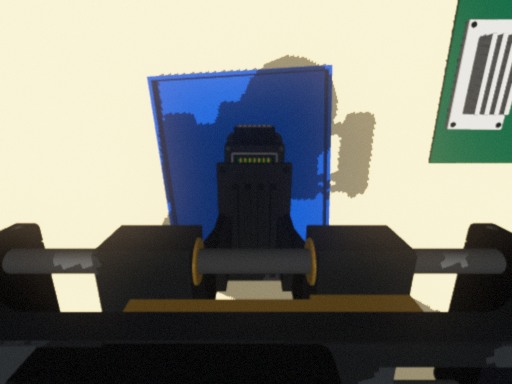

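The held cover is 1.7 mm short along x, with no error in y or yaw. Correcting that and lowering.

Request:
send_rows([
  {"travel": [1.7,0,10],"twist": [0,0,0],"gripper": 0.1},
  {"travel": [0,0,15],"twist": [0,0,0],"gripper": 0.1},
  {"travel": [0,0,10],"twist": [0,0,0],"gripper": 0.1},
  {"travel": [0,0,7],"twist": [0,0,0],"gripper": 0.1},
  {"travel": [0,0,4],"twist": [0,0,0],"gripper": 0.1},
  {"travel": [0,0,3],"twist": [0,0,0],"gripper": 0.1},
  {"travel": [0,0,1],"twist": [0,0,0],"gripper": 0.1},
  {"travel": [0,0,0],"twist": [0,0,0],"gripper": 0.1},
  {"travel": [0,0,0],"twist": [0,0,0],"gripper": 0.1},
])

```text
time_s: 31.55
eef_pos: [0.5962, 0.2387, 0.0403]
eef_rot: [[0.942, -0.337, 0.001], [-0.337, -0.942, 0.0], [0.001, -0.001, -1.0]]
contact_force: [-0.6, 0.7, -0.4]
finger_gap: 0.0276
grip_force: 30.0
```

Request:
send_rows([
  {"travel": [0,0,0.7],"twist": [0,0,0],"gripper": 0.1},
  {"travel": [0,0,0],"twist": [0,0,0],"gripper": 0.1},
  {"travel": [0,0,0],"twist": [0,0,0],"gripper": 0.5},
  {"travel": [0,0,0],"twist": [0,0,0],"gripper": 0.5},
  {"travel": [0,0,-8],"twist": [0,0,0],"gripper": 0.55},
  {"travel": [0,0,-25],"twist": [0,0,0],"gripper": 0.6},
  {"travel": [0,0,-40],"twist": [0,0,0],"gripper": 0.7},
  {"travel": [0,0,-40],"twist": [0,0,0],"gripper": 0.7},
  {"travel": [0,0,-30],"twist": [0,0,0],"gripper": 0.7},
  {"travel": [0,0,0],"twist": [0,0,0],"gripper": 0.7},
  {"travel": [0,0,0],"twist": [0,0,0],"gripper": 0.7},
])

```text
time_s: 32.65
eef_pos: [0.596, 0.2386, 0.1834]
eef_rot: [[0.941, -0.337, 0.002], [-0.337, -0.941, 0.002], [0.001, -0.002, -1.0]]
contact_force: [-0.0, -0.8, -1.0]
finger_gap: 0.0607
grip_force: 0.0
```

```bash
python3 - <<'E'
from h import *
c=env.camera('wrist')
sl(c,595,239,75,(45,60),(33,40),(20,31),(20,60))
c=env.camera('top');cv2.imwrite('pics/top9.png',cv2.resize(c['frame'][80:290,70:430,::-1],(0,0),fx=2.2,fy=2.2,interpolation=cv2.INTER_CUBIC))
s=env.read_state();print(s['time_s'])
for l in('meter','mouse','dish','mat'):
    for m in env.masks_of('top',l)[:3]:
        p,u,v=world(c,m['pixels']);print(l,round(m['p'],2),rect(p[:,:2]))
E
```

```text
(45, 60) 698 ([595.8, 238.6], [59.0, 27.3], -20.5) z 49.0 mean [596.7 238.4]
(33, 40) 2080 ([596.0, 239.0], [85.2, 48.0], -19.8) z 35.1 mean [598.5 238.1]
(20, 31) 571 ([601.7, 236.4], [104.9, 50.0], -19.8) z 27.4 mean [630.3 224. ]
(20, 60) 3451 ([601.7, 236.4], [104.9, 50.0], -19.8) z 35.2 mean [603.8 235.7]
32.75
meter 0.7 ([381.6, -356.6], [167.6, 85.5], 49.6)
mouse 0.77 ([385.4, 314.8], [207.1, 69.9], 61.5)
mouse 0.28 ([599.9, -258.6], [105.7, 51.0], 15.9)
dish 0.83 ([422.1, 260.5], [77.8, 76.7], 45.2)
mat 0.91 ([614.1, -11.8], [153.0, 131.6], -19.4)
mat 0.81 ([234.1, 219.1], [194.1, 88.8], 84.0)
mat 0.61 ([564.2, -544.2], [151.8, 129.5], -19.5)
```

View pics/top9.png

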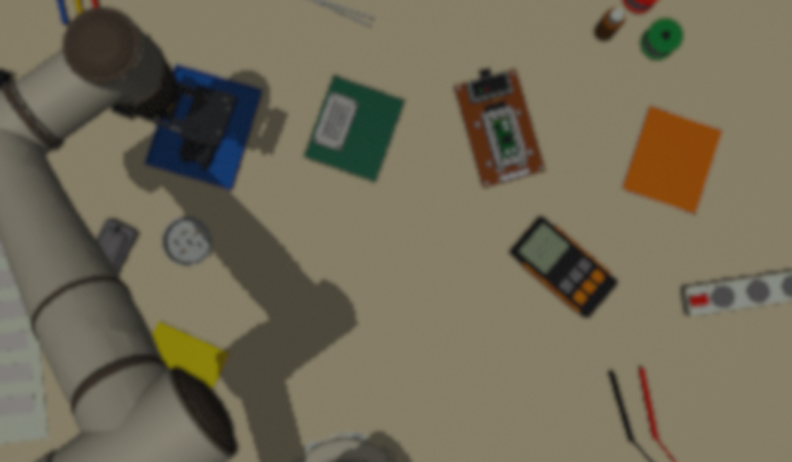

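Everything is in place. In the picture the silver cover at (335,122) is about 34 mm off the mat's middle, which is within the limit, but there is plenty of time, so I'll centre it.

Request:
send_rows([
  {"travel": [10,20,0],"twist": [0,0,0],"gripper": 0.7},
  {"travel": [18,36,0],"twist": [0,0,0],"gripper": 0.7},
  {"travel": [20,40,0],"twist": [0,0,0],"gripper": 0.7},
  {"travel": [20,40,0],"twist": [0,0,0],"gripper": 0.7},
  {"travel": [20,39,0],"twist": [0,0,0.01],"gripper": 0.7},
  {"travel": [10,20,0],"twist": [0,0,0],"gripper": 0.7},
  {"travel": [0,0,0],"twist": [0,0,0],"gripper": 0.7},
  {"travel": [0,0,0],"twist": [0,0,0],"gripper": 0.7},
])

```text
time_s: 33.75
eef_pos: [0.6222, 0.0214, 0.1815]
eef_rot: [[0.938, -0.348, -0.001], [-0.348, -0.938, -0.0], [-0.001, 0.0, -1.0]]
contact_force: [0.1, 0.0, 0.1]
finger_gap: 0.0611
grip_force: 0.0
```

```bash
python3 - <<'E'
from h import *
c=env.camera('wrist')
sl(c,623,22,50,(17,30))
for m in env.masks_of('wrist','mat')[:2]:
    p,u,v=world(c,m['pixels']);print('mat',m['p'],rect(p[:,:2]))
go(623,21.5,12.5,-20.3)
E
```

```text
(17, 30) 670 ([623.0, 22.3], [60.0, 27.5], -19.9) z 22.9 mean [623.7  21.6]
mat 0.77 ([611.6, -9.7], [150.1, 130.8], -19.4)
tcp [622.2  22.7 181.7] yaw -20.21 travel [  1.2   0.8 169.2] twistz 0.001 tool z [-5.e-04 -0.e+00 -1.e+00]
```

Request:
send_rows([
  {"travel": [1,0.5,20],"twist": [0,0,0],"gripper": 0.65},
  {"travel": [0,0,40],"twist": [0,0,0],"gripper": 0.6},
  {"travel": [0,0,40],"twist": [0,0,0],"gripper": 0.6},
  {"travel": [0,0,30],"twist": [0,0,0],"gripper": 0.55},
  {"travel": [0,0,18],"twist": [0,0,0],"gripper": 0.55},
  {"travel": [0,0,13],"twist": [0,0,0],"gripper": 0.55},
  {"travel": [0,0,8],"twist": [0,0,0],"gripper": 0.55},
  {"travel": [0,0,0],"twist": [0,0,0],"gripper": 0.55},
  {"travel": [0,0,0],"twist": [0,0,0],"gripper": 0.2},
  {"travel": [0,0,0],"twist": [0,0,0],"gripper": 0.1},
  {"travel": [0,0,0],"twist": [0,0,0],"gripper": 0.1},
  {"travel": [0,0,0],"twist": [0,0,0],"gripper": 0.1},
])

```text
time_s: 35.05
eef_pos: [0.6236, 0.0211, 0.014]
eef_rot: [[0.938, -0.346, 0.002], [-0.346, -0.938, 0.0], [0.001, -0.001, -1.0]]
contact_force: [-0.2, 0.5, 2.6]
finger_gap: 0.0274
grip_force: 30.0
```

Request:
send_rows([
  {"travel": [0,0,-6],"twist": [0,0,0],"gripper": 0.1},
  {"travel": [0,0,-10],"twist": [0,0,0],"gripper": 0.1},
  {"travel": [0,10,0],"twist": [0,0,0],"gripper": 0.1},
  {"travel": [0,16,0],"twist": [0,0,0],"gripper": 0.1},
  {"travel": [0,8,0],"twist": [0,0,0],"gripper": 0.1},
  {"travel": [0,0,8],"twist": [0,0,0],"gripper": 0.1},
  {"travel": [0,0,5],"twist": [0,0,0],"gripper": 0.1},
  {"travel": [0,0,2.5],"twist": [0,0,0],"gripper": 0.1},
  {"travel": [0,0,0],"twist": [0,0,0],"gripper": 0.1},
  {"travel": [0,0,0],"twist": [0,0,0],"gripper": 0.1},
])

```text
time_s: 36.05
eef_pos: [0.6107, -0.0113, 0.0141]
eef_rot: [[0.938, -0.346, -0.002], [-0.346, -0.938, -0.001], [-0.001, 0.002, -1.0]]
contact_force: [-3.7, -2.6, 6.3]
finger_gap: 0.0276
grip_force: 30.0
```

Contact made. Releasing, lifting and checking.

Request:
send_rows([
  {"travel": [0,0,0],"twist": [0,0,0],"gripper": 0.4},
  {"travel": [0,0,0],"twist": [0,0,0],"gripper": 0.5},
  {"travel": [0,0,0],"twist": [0,0,0],"gripper": 0.5},
  {"travel": [0,0,-8],"twist": [0,0,0],"gripper": 0.55},
  {"travel": [0,0,-25],"twist": [0,0,0],"gripper": 0.6},
  {"travel": [0,0,-45],"twist": [0,0,0],"gripper": 0.7},
  {"travel": [0,0,-45],"twist": [0,0,0],"gripper": 0.7},
  {"travel": [0,0,-45],"twist": [0,0,0],"gripper": 0.7},
  {"travel": [0,0,-20],"twist": [0,0,0],"gripper": 0.7},
  {"travel": [0,0,0],"twist": [0,0,0],"gripper": 0.7},
  {"travel": [0,0,0],"twist": [0,0,0],"gripper": 0.7},
])

```text
time_s: 37.15
eef_pos: [0.6109, -0.0107, 0.2018]
eef_rot: [[0.938, -0.347, 0.0], [-0.347, -0.938, 0.001], [0.0, -0.001, -1.0]]
contact_force: [-0.4, -0.0, -1.3]
finger_gap: 0.061
grip_force: 0.0
```

```bash
python3 - <<'E'
from h import *
c=env.camera('wrist');cv2.imwrite('pics/w7.png',c['frame'][:,:,::-1])
sl(c,612,-10,50,(17,30))
print('dark');sl(c,595,239,75,(45,60),(33,40),(20,31))
print(env.read_state()['time_s'])
E
```

```text
(17, 30) 574 ([610.0, -10.8], [59.2, 28.0], -20.1) z 23.0 mean [611.3 -11.5]
dark
(45, 60) 24 ([626.4, 238.4], [10.3, 4.8], -77.8) z 48.4 mean [625.8 239.8]
(33, 40) 453 ([627.9, 227.3], [49.3, 18.3], 71.2) z 34.8 mean [628.2 226.2]
(20, 31) 543 ([636.0, 216.3], [54.8, 31.6], 43.3) z 26.9 mean [638.2 217.3]
37.2
```

View pics/w7.png

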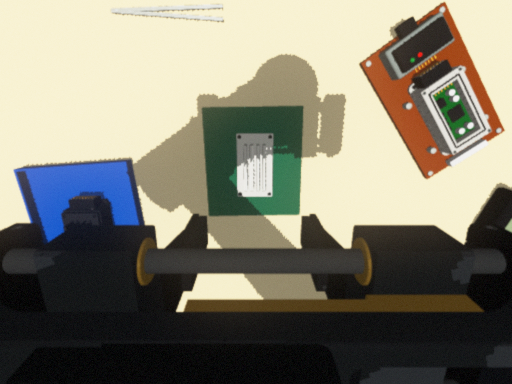

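The silver cover is centred on the mat at (254,165), the silver unit is open in the cradle at (455,110), and the closed dark unit is in the tray at the left. Handing in.

```bash
python3 -c "
from bench import env
print(env.job_done())"
```

```text
the job is handed in; nothing more can be done
None
```

I finished the swap and handed the job in at about 37 s: the silver unit is open in the cradle with its connector to the head, the dark unit is closed in the tray, and the silver cover lies fins up in the middle of the green mat; `job_done()` returned no verdict.

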